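Clamp a bearing block in the ratchet bench clamp

ROBOT

A 6-joint arm with a two-finger parallel gripper is mounted at the origin on a cart in front of the work surface, level with it; the furniture and walls round the work are solid. World frame = base frame: x ahead of the robot, y to its left, z up, the work surface at z = 0. Lengths are in mm, angles in rad, forces in N, time in s.
With the tool pointing down it reaches from about 325 to 850 mm from the base axis. Payload 15.5 kg.
Tool frame: the origin (TCP) lies midway between the tips of the shut fingers; the grasp point (between the pads) lies 19 mm behind it; z points along the fingers, y is the line along which they close (so a half turn about z gives the same grasp; the last joint's range is limited). The gripper opens to 91 mm and grips with 3 to 60 N. Pads are 32 mm wide; open, the fingers measure 118 mm over their backs; the gripper's body (76 mm by 178 mm) begins 60 mm behind the grasp point.
Start: joints at [-1.196, 0.494, 1.345, -0, 1.302, -0.096], TCP at [282.944, -557.287, 213.915] pointing down, gripper open.
Joint ranges: [-2.91, 2.91], [-0.82, 2.16], [0.22, 2.67], [-1.22, 4.37], [0.12, 2.79], [-3.08, 3.08]. Speed limits (rad/s): [1.89, 1.89, 2.57, 3.01, 3.01, 3.01].

INTERFACE

Orientations are given as a 3x3 rotation matrix whose columns are the frame's x, y, z axes.
In Python, from plant import env, claw, ik, vision, order gives the robot as it stands. Calls block until the motion is done:
- env.movep(position, orientation): joint-space move of the TCP to a pose.
- env.move_linear(position, frame=None, v=150): straight line of the TCP; frame=None keeps the orientation; v is the mean speed in mm/s.
- env.goto_joints(angles): joint-space move.
- claw.let_go() and claw.clamp(squeeze=None): open the fingers fully, or close them until they stop; squeeze is the grip in N (None keeps the last).
- env.wait(seconds).
- ik(position, orientation): joint angles nearest the present ones, or None.
- vision.camera(name): name is "scene" or "top" or "wrist"; returns a dict with "image" (480x640x3 uint8, red, green, blue), "K" (3x3 intrinsics, pixels), "dist" ([k1, k2, p1, p2, k3] as OpenCV has them; the pictures are not rectified), "xyz" and "attitude" of the camera in the world. Camera axes: x right, y down, z forward; pixel columns grow to the right and rows downward; lengths in mm; the calibration is good to about 2 mm. A picture is of the moment at which its call begins. There is no depth.
A pose or a line that the arm cannot do raises env.PlanningError and nothing moves.
- order.finish_job(): hands the job in; it is judged then, once.
Trained networks look in the newest picture that a camera, given by its name, has taken for a name from the list of things; names that differ only in an ending like _2 or _b are one class to them, and where a whole thing is asked for, a point or a joint stands for the part that bears it (a point fixed in the world has none). Each returns a list of dicts, best first, with "p" (0 to 1); they miss things now and then, are a little off and sometimes report something else, mostly with a low value. They report only what shows in the picture. A call takes as long as a camera call.
- vision.find_in(label, camera): "box" ([left, top, right, bottom] in pixels, round what is visible of it).
- vision.mark_of(label, camera): "position" ([column, row] in pixels: a listed point, or the origin of a listed thing).
Readings, each from a call of its own:
- env.read_t(): time.
- env.read_joints(): joint angles.
- env.read_qvel(): joint speeds.
- env.read_joint_efforts(): joint torques, N m.
- env.read_ee_pos(): TCP position.
- env.read_tool_rot(): TCP orientation.
- env.read_force(): force on the tool from outside, world axes, zero at the start.
- env.read_wrist_torque(): the same for the moment, N m.
- env.read_opening(): finger opening in mm.
- env.read_grasp_force(): force on a finger pad.
Only numpy, scipy, OpenCV 4.12 (cv2) and the standard library are available. Lean on these libraries where they do the work, as an engineer would, in place of code of your own. Each camera call takes 0.05 s, during which the arm holds its last target. There are 200 camera calls.

TASK

Clamp the aluminium bearing block in the blue ratchet clamp: set it down flat and square on the bed between the moving jaw and the spring anvil, let go of it, then hold the red grip and pump the lever in short strokes, a tooth at a time, until a stroke takes a firm pull of about 8 N or more at the grip, and stop there: a pull of 18 N or more would crush the work. Only the lever may drive the jaw. Finish with the lever swung back against its rest stop, the block still held, everything let go and the other things on the bench where they were.

Things in the scene. Friction and masses are not known exactly. Their poses are not given: they have to be found in the camera images.
- block_centre (a point): centre of the loose aluminium bearing block, 40 (x) x 56 (y) x 36 (z) mm, 0.19 kg, upright 20 mm bore through its middle. It stands on the bench, z up; its two ends across y are what the jaws press. It is the same when turned by half a turn.
- block: the same block; origin at the centre of its underside, axes as for its centre.
- bed (a point): on the clamp's flat steel bed, 12 mm above the bench, on the jaws' centre line, about where the middle of the block's underside belongs. The clamp is fixed; its axes: y = the way the jaw advances, to the anvil; lever and grip lie on the -x side; z up. Base plate x -90 to +45, y -194 to +138 mm from here. At the start the gap between jaw and anvil faces is 8 to 16 mm longer than the block.
- ram: moving jaw on a toothed bar, 44 mm wide (x), 14 to 46 mm above the bench. Its pressing face lies 6 mm towards -y of this origin (centre line, bench level); axes as the clamp's. It moves only along +y: saw teeth of 8 mm pitch and a sprung holding pawl stop it going back. A 3 N push by hand would slide it, which is not allowed.
- anvil: sprung anvil facing the jaw, 44 mm wide, 14 to 46 mm above the bench. Its pressing face lies 68 mm towards +y of this origin (centre line, bench level); axes as the clamp's. Pushed to +y it first gives freely (1 to 3 N) through a play of 2 to 22 mm, new each time and not visible, then bears on stiff springs, 2.8 N/mm: only then is the work clamped.
- lever (a joint): lever swing, rad: 0 = at its rest stop, grows as the grip swings anticlockwise from above (towards clamp -y), 0.40 = hard far stop (end strokes short of it, else its push is mistaken for the work's). Stays where left. A stroke from 0 to 0.32 to 0.37 advances one tooth; go back below 0.03 to catch the next.
- handle_grip (a point): middle of the upright red round grip on the lever, 22 mm diameter, 50 mm tall, 110 mm from the pivot, 78 mm above the bench (lever bar below: top 45 mm). x axis: from grip to pivot, z up. At a stroke's end the pull here is about 2 N unloaded, plus 1 N per 2.75 N of jaw force; each full tooth on the stiff springs adds about 7 N. The first stroke is always unloaded.
- lever_pivot (a point): the lever's pivot axis at the height of the middle of the grip (78 mm above the bench); axes as the clamp's.
- tin: bystander: open grey tin of screws, 73 mm wide, 75 mm tall, origin under its middle.
- carton: bystander: small blue-lidded carton, 56 x 86 x 46 mm, origin under its middle.
- green_tape: bystander: roll of green tape lying flat, 62 mm across, 19 mm high, origin under its middle.

How it is judged (in metres and radians):
On the way, in this order (a step that is already met when the one before it is completed fails the run):
1. the block stands flat and square on the bed between the jaws (within 12 mm of the centre line, 8 degrees) and is let go (x of block_centre in the frame of bed between -0.012 and 0.012 m and z of block_centre in the frame of bed between 0.013 and 0.023 m and angle between the y axis of bed and the y axis of block_centre, either way round below 0.14 rad and angle between block_centre's own z axis and vertical below 0.1 rad and y of block_centre in the frame of bed between -0.016 and 0.014 m and contact force between the fingers and block below 0.2 N), for 0.2 s.
2. the lever is swung forward with the gripper at its grip (value of joint lever above 0.2 rad and distance between the grasp point and handle_grip below 0.035 m).
3. the jaw presses the block with more than 5 N, and the block presses the anvil (contact force between ram and block above 5 N and contact force between anvil and block above 4 N), for 0.2 s.
At the end, for the whole second after the job is handed in: The block is at rest flat on the bed, within 12 mm of the jaws' centre line and 8 degrees of square, held between jaw and anvil with 5 to 46 N; the lever is within 0.06 rad of its rest stop (all of step 3 and x of block_centre in the frame of bed between -0.012 and 0.012 m and z of block_centre in the frame of bed between 0.013 and 0.023 m and angle between the y axis of bed and the y axis of block_centre, either way round below 0.14 rad and angle between block_centre's own z axis and vertical below 0.1 rad and y of block_centre in the frame of bed between -0.016 and 0.052 m and contact force between ram and block below 46 N and value of joint lever below 0.06 rad and linear speed of block below 0.03 m/s); the robot touches nothing.
It fails at once if the block is crushed: more than 60 N between jaw and block (contact force between ram and block above 60 N).
It fails at once if the jaw is pushed by the robot itself instead of the lever (more than 5 N) (contact force between any of the fingers, the arm and ram above 5 N).
It fails at once if a bystander (tin, carton, green tape) is moved by more than 20 mm (distance of any of tin, carton, green_tape from where it was at the start of the episode above 0.02 m).
It also fails if it takes over 72 s, if anything falls off the work surface, if the arm or the gripper's body presses on something with over 40 N, if the wrist force passes 120 N, or if a joint passes its speed limit or range.

## Working session

There is one attempt and no reset: what is moved stays moved. The work goes in short steps, each a Python script; the robot and the scene stay as the last script left them, time stands still between calls to the robot, and variables do not carry over. Pictures are saved under pics/ and viewed, at most 10 in all, crops included, and the job is handed in when it is done.

```bash
mkdir -p pics; ls; cat > h.py <<'E'
import numpy as np, cv2
from plant import env, claw, ik, vision, order
def ray(c,px):
    u=cv2.undistortPoints(np.array([[px]],float),np.array(c["K"],float),np.array(c["dist"],float))[0,0]
    R=np.array(c["attitude"],float); return np.array(c["xyz"],float),R@np.array([u[0],u[1],1.])
def at_z(c,px,z):
    o,d=ray(c,px); return o+d*(z-o[2])/d[2]
def tri(L):
    A=np.zeros((3,3));b=np.zeros(3)
    for o,d in L:
        d=d/np.linalg.norm(d);P=np.eye(3)-np.outer(d,d);A+=P;b+=P@o
    x=np.linalg.solve(A,b); return x,[np.linalg.norm(np.cross(x-o,d/np.linalg.norm(d))) for o,d in L]
def save(c,n): cv2.imwrite("pics/"+n,cv2.cvtColor(c["image"],cv2.COLOR_RGB2BGR))
def down(a): # tool z down, tool y (closing) at angle a from world x
    y=np.array([np.cos(a),np.sin(a),0]);z=np.array([0,0,-1.]);return np.column_stack([np.cross(y,z),y,z])
E
python3 - <<'E'
from h import *
Z=dict(block_centre=18,block=0,bed=12,ram=0,anvil=0,handle_grip=78,lever_pivot=78,tin=0,carton=0,green_tape=0)
C={}
for n in("scene","top"):
    C[n]=vision.camera(n);save(C[n],n+"0.png");print(n,np.round(C[n]["xyz"]),np.round(np.array(C[n]["attitude"])[:,2],2))
for k,z in Z.items():
    for n in C:
        for m in vision.mark_of(k,n)[:2]: print(k,n,round(m["p"],2),np.round(m["position"]),np.round(at_z(C[n],m["position"],z),1))
print(env.read_t())
E
```

```text
pics
scene [  -59. -1039.   865.] [ 0.43  0.65 -0.63]
top [ 436. -191.  983.] [ 0.06 -0.03 -1.  ]
block_centre scene 0.59 [410. 311.] [ 538.1 -435.2   18. ]
block_centre top 0.58 [425. 222.] [ 543.2 -432.    18. ]
block scene 0.84 [413. 317.] [ 545.7 -438.4    0. ]
block scene 0.56 [410. 309.] [ 555.7 -418.     0. ]
block top 0.63 [424. 223.] [ 544.1 -435.2    0. ]
bed top 0.63 [255. 175.] [638.4 -78.5  12. ]
ram scene 0.51 [224. 223.] [381.9  53.6   0. ]
lever_pivot top 0.67 [313. 189.] [ 599.6 -198.8   78. ]
lever_pivot top 0.19 [428. 223.] [ 534.8 -423.3   78. ]
tin scene 0.96 [454. 295.] [ 655.3 -439.6   -0. ]
tin top 0.66 [426. 175.] [ 646.9 -439.     0. ]
carton scene 0.92 [300. 344.] [ 326.1 -370.4    0. ]
carton top 0.87 [391. 322.] [ 336.3 -363.9    0. ]
carton top 0.63 [425. 173.] [ 651.2 -438.4    0. ]
green_tape scene 0.8 [226. 225.] [381.5  43.3   0. ]
green_tape top 0.93 [193. 296.] [387.1  48.1   0. ]
1.1
```

View pics/scene0.png

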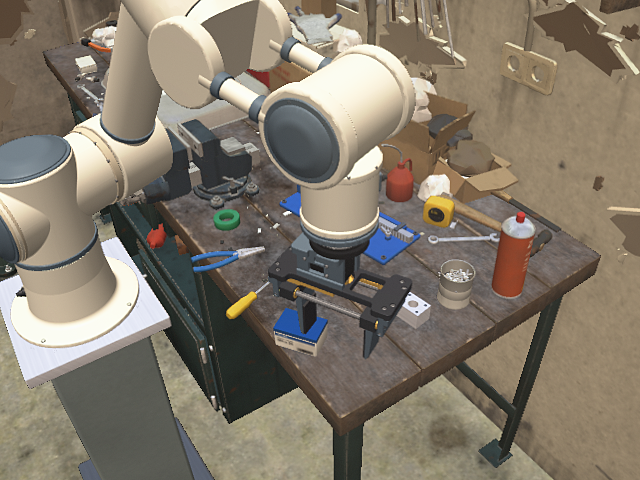

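View pics/top0.png

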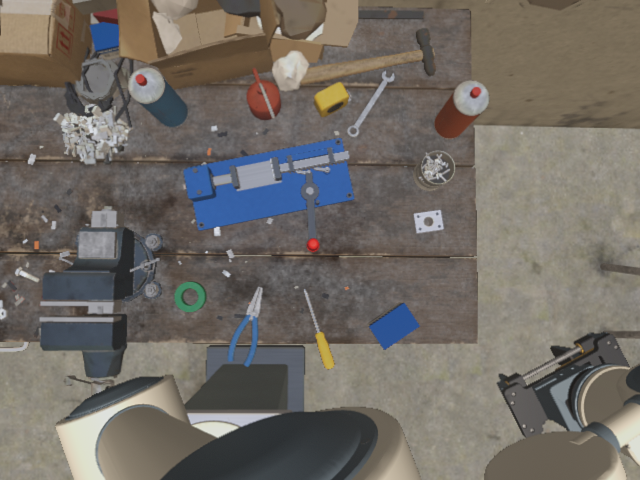

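The scene view shows the arm over the block (about 413,309) with the tin behind it. The top view shows the clamp: anvil near (198,183), bed about (257,173), pivot (310,190), red grip (313,244), block (428,222).

```bash
python3 - <<'E'
from h import *
c=vision.camera("top");im=c["image"]
hsv=cv2.cvtColor(im,cv2.COLOR_RGB2HSV)
m=cv2.inRange(hsv,(100,150,60),(125,255,255));m[:, :170]=0;m[:,370:]=0;m[:130]=0;m[240:]=0
p=cv2.findNonZero(m);h=cv2.convexHull(p);q=cv2.minAreaRect(p);print("plate",q)
for z in(6,12): print(z,[np.round(at_z(c,x,z)[:2],1).tolist() for x in cv2.boxPoints(q)])
r=cv2.inRange(hsv,(0,150,100),(8,255,255))|cv2.inRange(hsv,(172,150,100),(180,255,255));r[:, :280]=0;r[:,340:]=0;r[:200]=0;r[270:]=0
g=cv2.findNonZero(r)[:,0].mean(0);print("grip",g,at_z(c,g,103))
b=((hsv[...,1]<40)&(hsv[...,2]>140)).astype(np.uint8);b[:195]=0;b[250:]=0;b[:,:400]=0;b[:,460:]=0
qb=cv2.minAreaRect(cv2.findNonZero(b));print("block",qb);P=np.array([at_z(c,x,36)[:2] for x in cv2.boxPoints(qb)])
print(np.round(P,1),P.mean(0),[np.linalg.norm(P[i]-P[i-1]) for i in range(4)])
cv2.imwrite("pics/z.png",cv2.cvtColor(cv2.resize(im[125:260,175:365],None,fx=4,fy=4,interpolation=2),cv2.COLOR_RGB2BGR))
E
```

```text
plate ((268.25006103515625, 183.75), (63.14939498901367, 161.40357971191406), 78.69007110595703)
6 [[652.1, 73.4], [724.6, -257.8], [592.5, -284.5], [522.3, 44.3]]
12 [[650.8, 71.8], [722.9, -257.4], [591.5, -284.0], [521.8, 42.9]]
grip [312.56060606 244.71969697] [ 489.27318556 -198.31799602  103.        ]
block ((428.28997802734375, 221.0299835205078), (19.940410614013672, 27.718585968017578), 81.8698959350586)
[[ 559.9 -403.8]
 [ 568.7 -460.6]
 [ 528.2 -466. ]
 [ 519.5 -409.4]] [ 544.08525356 -434.97577272] [np.float64(40.806748709577015), np.float64(57.42082679730456), np.float64(40.92952238237036), np.float64(57.27434431117203)]
```

View pics/z.png

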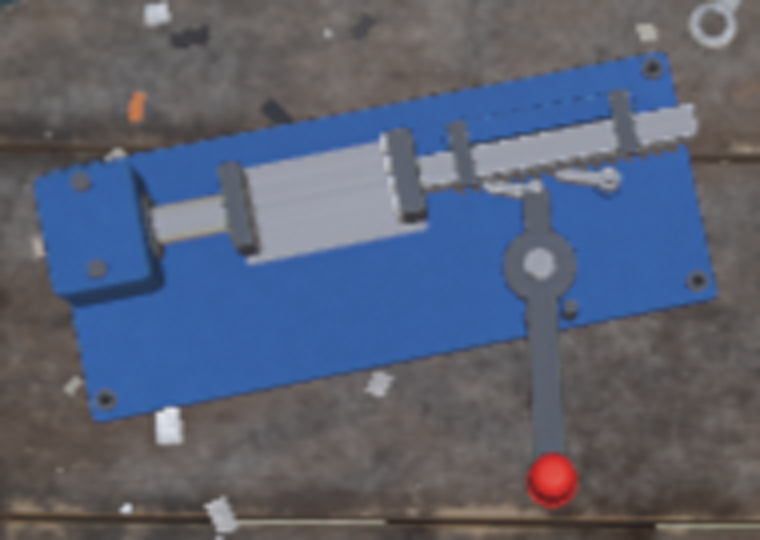

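The crop shows anvil face at about (255,210), jaw face at about (385,180), a pale bed between them, pivot (540,262) and grip (552,478). All of it agrees with the given sizes: grip to pivot is 110 mm and the plate is 135 mm wide. Next I'll check the block from above.

```bash
python3 - <<'E'
from h import *
a=np.radians(8.8)
best=min((down(a),down(a+np.pi)),key=lambda R:abs((ik([541,-435,160],R)[5]+0.096)))
print(np.round(ik([541,-435,160],best),2))
env.movep([541,-435,160],best)
c=vision.camera("wrist");save(c,"w1.png")
R=env.read_tool_rot();print(R.T@(np.array(c["xyz"])-env.read_ee_pos()),R.T@np.array(c["attitude"]))
for k,z in(("block_centre",18),("block",0),("tin",0)):
    for m in vision.mark_of(k,"wrist")[:2]: print(k,m["p"],m["position"],at_z(c,m["position"],z))
print(env.read_t(),env.read_force())
E
```

```text
[-0.76  0.64  1.22 -0.    1.28 -0.92]
[ 7.42506396e+01 -9.90552907e-02 -1.68982358e+02] [[ 4.89223643e-04 -9.65074610e-01 -2.61974727e-01]
 [ 9.99998036e-01 -3.10205425e-05  1.98171719e-03]
 [-1.92063154e-03 -2.61975182e-01  9.65072699e-01]]
block_centre 0.7 [327.6, 217.1] [ 545.63172395 -432.25670044   18.        ]
block 0.82 [323.0, 214.3] [ 5.42503232e+02 -4.34527157e+02 -5.68434189e-14]
tin 0.98 [450.7, 239.1] [ 651.67259111 -439.38899266    0.        ]
2.4667 [ 0.19020824 -0.23334627  0.00412026]
```

View pics/w1.png

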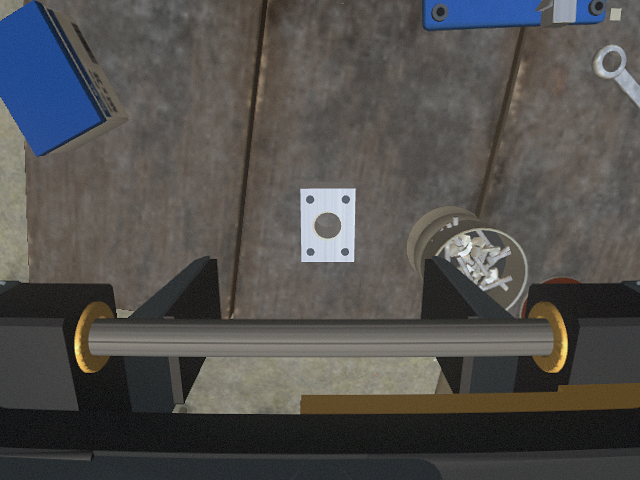

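The wrist picture shows the block square to the fingers (301–355, 188–262), with the tin's rim (about 437–527) clear on the right. I'll pick it up, and look at the clamp from above.

```bash
python3 - <<'E'
from h import *
c=vision.camera("wrist");hsv=cv2.cvtColor(c["image"],cv2.COLOR_RGB2HSV)
b=((hsv[...,1]<40)&(hsv[...,2]>150)).astype(np.uint8);b[:170]=0;b[280:]=0;b[:,:280]=0;b[:,375:]=0
q=cv2.minAreaRect(cv2.findNonZero(b));P=np.array([at_z(c,x,36)[:2] for x in cv2.boxPoints(q)]);ctr=P.mean(0)
print(q,np.round(P,1),ctr)
assert np.linalg.norm(ctr-[544,-435])<5
R=env.read_tool_rot();p=np.array([ctr[0]-2.5,ctr[1],60])
env.move_linear(p,v=150);env.move_linear([p[0],p[1],8],v=80)
print(env.read_force());claw.clamp(25);env.wait(.2)
print(env.read_opening(),env.read_grasp_force())
env.move_linear([p[0],p[1],190],v=200)
print(env.read_opening(),env.read_force())
a=np.radians(12.05)
Rt=min((down(a),down(a+np.pi)),key=lambda X:np.linalg.norm(X-R))
env.movep([640,-185,220],Rt)
c=vision.camera("wrist");save(c,"w2.png");np.savez("w2.npz",**c)
for k,z in(("bed",12),("ram",0),("anvil",0),("lever_pivot",78),("handle_grip",78)):
    for m in vision.mark_of(k,"wrist")[:2]: print(k,m["p"],m["position"],at_z(c,m["position"],z))
print(env.read_t(),env.read_ee_pos())
E
```

```text
((327.5, 224.5), (73.0, 55.0), 90.0) [[ 521.6 -410.2]
 [ 560.7 -404.3]
 [ 570.3 -458.9]
 [ 529.3 -465.1]] [ 545.47333095 -434.64971986]
[ 0.13238168 -0.27668709 -0.30068336]
39.724594165282575 25.000062882900238
40.223181008351354 [-0.56625046  0.23784611 -1.42129612]
bed 0.76 [350.8, 85.3] [643.79459574 -77.49890531  12.        ]
ram 0.88 [344.5, 125.9] [ 646.75480521 -112.24494573    0.        ]
lever_pivot 0.8 [276.1, 213.5] [ 605.01516653 -187.76608624   78.        ]
handle_grip 0.96 [136.6, 198.3] [ 496.92500165 -198.25713872   78.        ]
7.575 [ 639.76870289 -185.90657687  219.8729932 ]
```

View pics/w2.png

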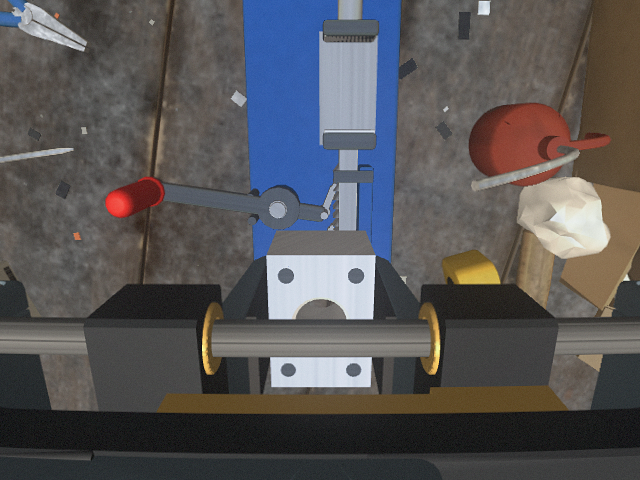

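The wrist picture shows the block held level. Jaw top front edge is at row ~131 (cols 323–375), anvil face top edge at row ~34, grip top at (118,203) and pivot at (277,210). I'll convert these to positions.

```bash
python3 - <<'E'
from h import *
c=dict(np.load("w2.npz"))
a=np.radians(12.05);X=np.array([np.cos(a),np.sin(a)]);Y=np.array([-X[1],X[0]])
f=lambda px,z:(lambda w:(np.round(w[:2],1),np.round([w[:2]@X,w[:2]@Y],1)))(at_z(c,px,z))
for n,px,z in[("jawL",(323,131),46),("jawR",(375,131),46),("anvL",(323,35),46),("anvR",(378,34),46),("bedL",(319,145),12),("bedL2",(320,40),12),("plL",(250,200),8),("plL2",(244,5),8),("plR",(391,200),8),("plR2",(399,5),8),("griptop",(118,203),103),("pivot",(277.5,210),45),
 ("blk fl",(267,255),248),("blk fr",(374.5,255),248),("blk nr",(371,387),248),("blk nl",(271.5,387),248)]: print(n,*f(px,z))
print("nominal bed",np.array([640,-76])@X,np.array([640,-76])@Y,"tcp",np.array([639.77,-185.91])@X,np.array([639.77,-185.91])@Y)
t=c["image"][0:160,300:400];cv2.imwrite("pics/w2c.png",cv2.cvtColor(cv2.resize(t,None,fx=3.6,fy=3.6,interpolation=2),cv2.COLOR_RGB2BGR))
E
```

```text
jawL [ 627.9 -120. ] [ 589.  -248.4]
jawR [ 669.2 -111.1] [ 631.3 -248.4]
anvL [612.7 -49. ] [ 588.9 -175.8]
anvR [654.1 -39.3] [ 631.5 -175. ]
bedL [ 627.3 -133.4] [ 585.6 -261.4]
bedL2 [609.9 -47. ] [ 586.6 -173.3]
plL [ 574.3 -196.7] [ 520.6 -312.3]
plL2 [540.9 -32.1] [ 522.3 -144.3]
plR [ 704.2 -169.2] [ 653.3 -312.4]
plR2 [669.4  -4.7] [ 653.6 -144.4]
griptop [ 494.2 -197.6] [ 442.  -296.5]
pivot [ 603.6 -192.4] [ 550.2 -314.1]
blk fl [ 615. -163.] [ 567.4 -287.8]
blk fr [ 652.9 -155. ] [ 606.1 -287.9]
blk nr [ 665. -209.] [ 606.7 -343.3]
blk nl [ 626.2 -217.2] [ 567.1 -343.2]
nominal bed 610.0319506390854 -207.9351321914419 tcp 586.8616346769026 -315.375336296854
```

View pics/w2c.png

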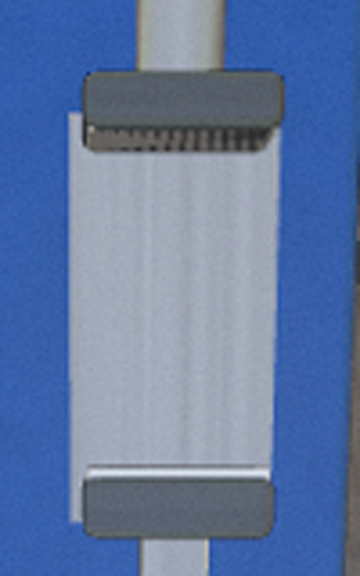

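The block centre sits on the TCP, the jaw centre line is at x'≈610.1, and the gap is about 72 mm with its middle at y'≈−211. I'll place the block now, then look at the grip up close.

```bash
python3 - <<'E'
from h import *
a=np.radians(12.0);X=np.array([np.cos(a),np.sin(a)]);Y=np.array([-X[1],X[0]])
a0=np.radians(12.05);w=610.1*np.array([np.cos(a0),np.sin(a0)])-211.2*np.array([-np.sin(a0),np.cos(a0)]);print("place",w)
R=env.read_tool_rot()
env.move_linear([*w,120],v=180);f0=env.read_force()
env.move_linear([*w,30],v=120);print(env.read_force()-f0)
for z in(23,21.5,20.5,19.8):
    env.move_linear([*w,z],v=25);f=env.read_force()-f0;print(z,np.round(f,2))
    if f[2]>3: break
claw.let_go();env.wait(.3);print(env.read_opening(),env.read_force())
env.move_linear([*w,140],v=180)
c=vision.camera("wrist");save(c,"w3.png")
# look at grip
g=np.array([491,-198.]);J=env.read_joints()
Rg=min((down(np.pi/2),down(-np.pi/2)),key=lambda Q:abs(ik([*g,190],Q)[5]-J[5]))
env.movep([*g,190],Rg);print("j6",env.read_joints()[5],Rg[:,0])
c=vision.camera("wrist");save(c,"w4.png");np.savez("w4.npz",**c)
for k,z in(("lever_pivot",78),("handle_grip",78)):
    for m in vision.mark_of(k,"wrist")[:2]: print(k,m["p"],m["position"],at_z(c,m["position"],z))
hsv=cv2.cvtColor(c["image"],cv2.COLOR_RGB2HSV)
r=cv2.inRange(hsv,(0,150,80),(8,255,255))|cv2.inRange(hsv,(172,150,80),(180,255,255))
n,l,s,ct=cv2.connectedComponentsWithStats(r);i=1+s[1:,4].argmax();print(s[i],ct[i],at_z(c,ct[i],90))
print(env.read_t())
ims=[cv2.imread("pics/w%d.png"%i) for i in(3,4)];cv2.imwrite("pics/w34.png",cv2.resize(np.vstack(ims),(600*640//960,600)))
E
```

```text
place [640.74814075 -79.17872269]
[ 0.56735364  0.61924494 -0.37992806]
23 [ 0.11 -1.23 -0.2 ]
21.5 [-0.9  -0.55 -1.44]
20.5 [-0.07 -1.09 -0.52]
19.8 [-0.52  0.06  5.  ]
91.03070494431606 [ 0.50253576 -0.98658668  0.87061919]
j6 1.07342939129795 [1.000000e+00 6.123234e-17 0.000000e+00]
lever_pivot 0.8 [312.3, 60.1] [ 604.10631566 -192.13041347   78.        ]
handle_grip 0.91 [325.1, 226.4] [ 494.19315058 -200.80852991   78.        ]
[ 306  201   33   50 1363] [322.1782832  225.64269993] [ 497.73116819 -198.70127252   90.        ]
14.2333
```

View pics/w34.png

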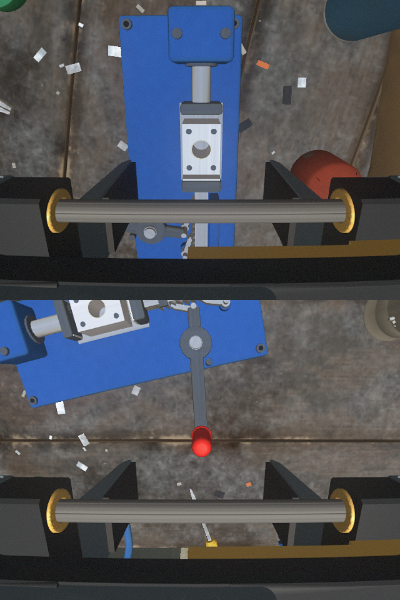

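The pictures show the block square between the jaws, with lever and grip at rest: pivot ≈ (603,−193) and grip ≈ (493,−199.5). Next I'll hold the grip, find the rest stop and do the first stroke, which should be unloaded.

```bash
cat > lev.py <<'E'
from h import *
import json
PV=np.array([603.,-193.]);RR=110.;Z=60.
TH0=np.arctan2(-6.5,-110)   # nominal rest direction pivot->grip
def pose(th):
    b=TH0+th;p=PV+RR*np.array([np.cos(b),np.sin(b)])
    x=-np.array([np.cos(b),np.sin(b),0]);z=np.array([0,0,-1.]);return [*p,Z],np.column_stack([x,np.cross(z,x),z])
def go(th,v=70):
    p,R=pose(th);env.move_linear(p,frame=R,v=v)
def ang():
    d=env.read_ee_pos()[:2]-PV;return (np.arctan2(d[1],d[0])-TH0+np.pi)%(2*np.pi)-np.pi
def pull(base,n=8):
    F=[]
    for _ in range(n): F.append(env.read_force());env.wait(.015)
    f=np.mean(F,0)-base;d=env.read_ee_pos()[:2]-PV;d/=np.linalg.norm(d);t=np.array([-d[1],d[0]])
    return round(float(-f[:2]@t),2),round(float(f[:2]@d),2),round(float(f[2]),2)  # + = resists forward swing
E
python3 - <<'E'
from lev import *
p,R=pose(0.01);print(p,R[:,0])
env.movep([p[0],p[1],150],R);go(0.01,150)
env.wait(.2);base=np.mean([(env.read_force(),env.wait(.015))[0] for _ in range(10)],0);json.dump(base.tolist(),open("base.json","w"));print(base)
claw.clamp(30);env.wait(.2);print(env.read_opening(),pull(base),ang(),env.read_t())
for th in(0,-.01,-.02,-.03,-.04):
    go(th,30);f=pull(base,5);print(th,ang(),f)
    if f[0]<-5: break
print(env.read_t())
E
```

```text
[np.float64(493.2619200950711), np.float64(-200.58642331928792), 60.0] [ 0.99761891  0.06896748 -0.        ]
[ 0.04932611  0.21598274 -0.01650688]
21.105020764440287 (0.3, 0.81, 0.1) 0.009675928325426408 17.0333
0 -0.0009380895727426619 (-0.03, 1.11, -0.21)
-0.01 -0.010716318984650641 (-0.19, 1.62, 0.4)
-0.02 -0.0168783173398368 (-4.41, 3.14, -0.54)
-0.03 -0.017865033498030147 (-14.3, 5.3, -2.95)
18.3667
```

The rest stop is at nominal −0.016. First stroke.

```bash
cat >> lev.py <<'E'
Z0=-0.016
def stroke(base,end=.345):
    t=env.read_t();go(Z0+.17,110);a=pull(base,3)[0];L=[a]
    for th in(.27,.32,end):
        go(Z0+th,60);L.append(pull(base,3)[0])
        if L[-1]>16: print("high");break
    e=pull(base,8);s=ang()-Z0
    go(Z0+.17,110);go(Z0+.004,110);print("mid",L,"end",e,"ang",round(s,3),"back",round(ang()-Z0,3),pull(base,3),"t",t,env.read_t());return e[0]
E
python3 - <<'E'
from lev import *
base=np.array(json.load(open("base.json")));go(Z0+.004,40);print(pull(base))
stroke(base)
c=vision.camera("top");cv2.imwrite("pics/t1.png",cv2.cvtColor(cv2.resize(c["image"][125:260,175:365],None,fx=4,fy=4,interpolation=2),cv2.COLOR_RGB2BGR))
E
```

```text
(-1.73, 2.25, -0.32)
mid [-0.91, -1.28, 0.27, 0.26] end (0.31, -5.16, -2.99) ang 0.344 back 0.003 (-0.5, -3.14, -3.0) t 18.75 20.925
```

View pics/t1.png

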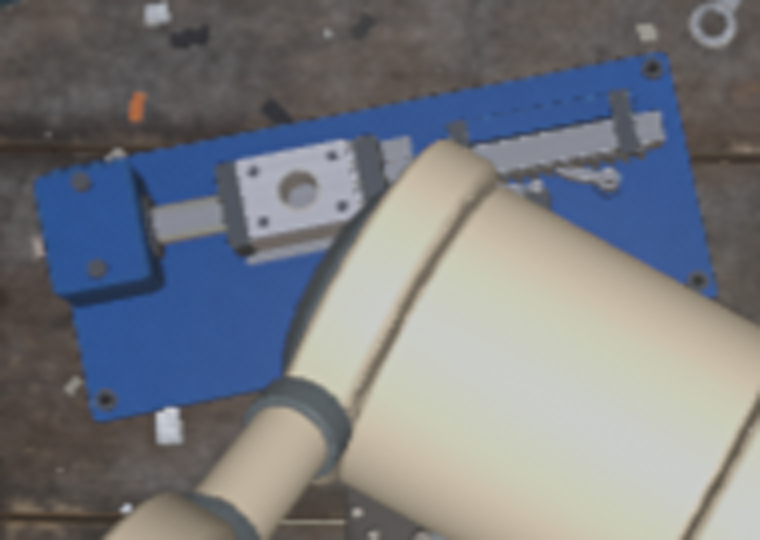

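The picture shows the jaw (about 370,170) has come up and the block sits near the anvil (240,215). The bar end moved from 695 to about 663, which looks like more than one tooth. I'll retare and make the next stroke slower, measuring jaw travel in the top picture.

```bash
cat >> lev.py <<'E'
def barend(im):
    # bar end position in crop px (4x) along the bar axis
    A=np.array([175+610/4,125+137/4]);B=np.array([175+740/4,125+109/4]);s=np.linspace(0,1,261)
    g=im.astype(np.float32);hsv=[]
    for o in(-1,0,1):
        P=A+(B-A)*s[:,None]+np.array([0,o]);m=cv2.remap(g,P[:,:1].astype(np.float32),P[:,1:].astype(np.float32),1)[:,0];hsv.append(m)
    m=np.mean(hsv,0);return s,m
def endmm(im):
    s,m=barend(im);L=m.min(1)-0  # grey bar: min channel high; blue plate/wood: low
    i=np.where(L>105)[0];return round(float(s[i.max()]*np.hypot(130,28)/4*2.07),1) if len(i) else None
def tare():
    claw.let_go();env.wait(.15);b=np.mean([(env.read_force(),env.wait(.015))[0] for _ in range(8)],0)
    claw.clamp(30);env.wait(.1);json.dump(b.tolist(),open("base.json","w"));return b
E
python3 - <<'E'
from lev import *
print("before any",endmm(cv2.cvtColor(cv2.imread("pics/top0.png"),cv2.COLOR_BGR2RGB)))
print("s1",endmm(vision.camera("top")["image"]))
b=tare();print(b,ang()-Z0,pull(b))
stroke(b)
c=vision.camera("top");save(c,"top2.png");print("s2",endmm(c["image"]))
E
```

```text
before any 46.3
s1 26.2
[0.07706864 0.15789368 0.06527239] 0.004198136869514965 (-0.87, 0.28, -0.15)
mid [-0.57, -0.98, 0.34, 0.57] end (0.23, -5.34, -2.13) ang 0.341 back 0.0 (2.61, -4.69, -2.85) t 23.7417 25.9167
s2 2.6
```

```bash
python3 - <<'E'
import cv2,numpy as np
f=lambda n:cv2.resize(cv2.imread("pics/"+n)[125:215,175:365],None,fx=3.3,fy=3.3,interpolation=2)
cv2.imwrite("pics/cmp.png",np.vstack([f("top0.png"),f("top2.png")]))
E
```

```text
(no output)
```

View pics/cmp.png

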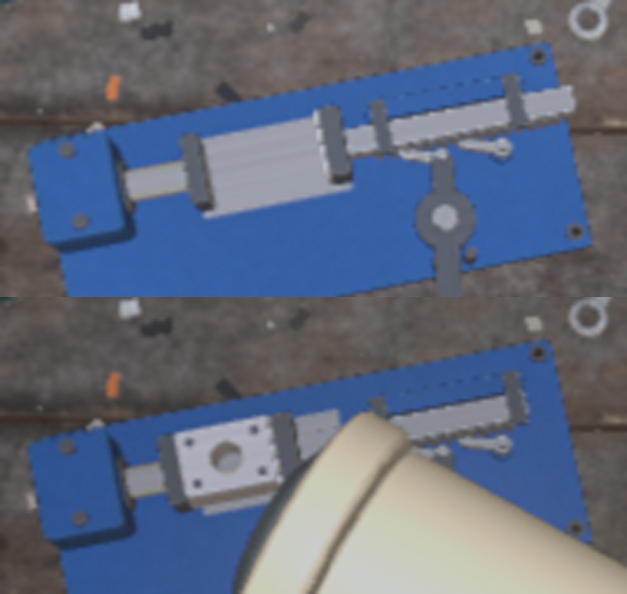

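The comparison shows the bar end moved 575→527 and the anvil 190→168: about 29 mm of jaw travel and 14 mm of anvil travel in two strokes. That is more than one tooth each, so I'll take the next stroke in small steps and track the block in the top camera.

```bash
cat >> lev.py <<'E'
T=cv2.imread("pics/top2.png")[155:187,222:262] if __import__("os").path.exists("pics/top2.png") else None
def blk():
    im=cv2.cvtColor(vision.camera("top")["image"],cv2.COLOR_RGB2BGR)[140:205,195:285]
    r=cv2.matchTemplate(cv2.resize(im,None,fx=8,fy=8,interpolation=2),cv2.resize(T,None,fx=8,fy=8,interpolation=2),cv2.TM_CCOEFF_NORMED)
    _,s,_,l=cv2.minMaxLoc(r);d=(np.array(l)/8+[195,140]-[222,155])*2.0
    return round(float(-d@[.978,-.2]),1),round(s,2)  # mm towards anvil
E
python3 - <<'E'
from lev import *
print("0",blk(),pull(b:=np.array(json.load(open("base.json")))))
b=tare();print(ang()-Z0,pull(b),blk())
for th in(.06,.12,.16,.2,.24,.27,.3):
    go(Z0+th,50);f=pull(b,4);print(round(ang()-Z0,3),f,blk(),env.read_opening())
    if f[0]>9: break
print(env.read_t())
E
```

```text
0 (0.0, 1.0) (1.96, -4.69, -2.58)
0.0028524295355771695 (2.13, -0.12, 0.26) (0.0, 1.0)
0.059 (2.61, -0.79, 0.47) (2.3, 0.98) 20.775021521606124
0.117 (4.89, -2.03, 0.88) (4.4, 0.98) 20.894305112240918
0.155 (6.27, -3.31, 1.17) (5.6, 0.98) 21.010040999073414
0.194 (6.91, -3.63, 1.74) (7.1, 0.98) 21.23300174109401
0.233 (7.78, -4.07, 1.76) (8.4, 0.98) 21.062528809212363
0.262 (8.81, -4.68, 2.56) (9.4, 0.98) 21.283879985748477
0.29 (9.45, -4.69, 3.22) (10.2, 0.99) 21.15882798282789
31.5417
```

The block now bears on the stiff springs and pull is 9.5 N at 0.29 rad. I'll finish this stroke to the normal end (expected about 11 N, under 18) and return, tracking the block.

```bash
python3 - <<'E'
from lev import *
b=np.array(json.load(open("base.json")))
for th in(.31,.33,.345):
    go(Z0+th,40);f=pull(b,4);print(round(ang()-Z0,3),f,blk())
    if f[0]>14.5: break
for th in(.27,.17,.08,.004):
    go(Z0+th,80);print(round(ang()-Z0,3),pull(b,4),blk())
print(env.read_t())
E
```

```text
0.299 (9.7, -5.42, 3.62) (10.4, 0.98)
0.319 (10.21, -5.67, 3.96) (11.2, 0.98)
0.333 (11.25, -5.6, 4.62) (11.7, 0.98)
0.258 (9.54, -4.72, 2.48) (9.4, 0.98)
0.169 (0.27, -1.05, -1.61) (8.7, 0.98)
0.081 (0.63, -1.24, -1.27) (8.7, 0.98)
0.005 (-0.08, -0.12, -0.64) (8.7, 0.98)
34.175
```

The end pull was 11.3 N, the pawl caught, and the block held at +8.7 mm on the way back. That meets the stop rule, so I'll release, retreat and check.

```bash
python3 - <<'E'
from lev import *
b=np.array(json.load(open("base.json")))
go(Z0-.003,30);print(pull(b,4));claw.let_go();env.wait(.2)
p=env.read_ee_pos();env.move_linear([p[0],p[1],170],v=180)
print(blk(),env.read_t())
c=vision.camera("wrist");save(c,"w5.png")
for k in("lever_pivot","handle_grip"):
    for m in vision.mark_of(k,"wrist")[:1]: print(k,m["p"],at_z(c,m["position"],78))
E
```

```text
(-1.99, 0.98, -1.11)
(8.6, 0.54) 36.6333
lever_pivot 0.86 [ 605.48371314 -192.29645559   78.        ]
handle_grip 0.58 [ 495.55281619 -199.59653216   78.        ]
```

View pics/w5.png

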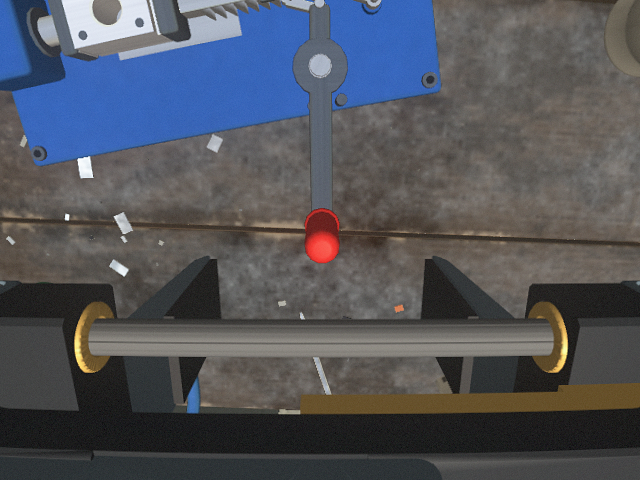

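The picture shows the lever back at its rest (grip 322,235), nothing touched, and the block square between jaw and anvil (about 108,15). I'm handing it in.

```bash
python3 -c "
from h import *
print(order.finish_job())"
```

```text
the job is handed in; nothing more can be done
None
```

I clamped the block and handed the job in, with no verdict shown: the last stroke ended at 11.3 N, the pawl caught, the lever is back at rest and everything is let go; the first two strokes seemed to advance the jaw about 29 mm rather than two 8 mm teeth, and I don't know why.

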